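# Clear and open the counterbalanced bin lid

## Task

The jar is standing on the lid of the parts bin: lift it off and stand it gently, upright, on the cabinet top beside the bin, keeping it upright all the way and the lid shut meanwhile. Then raise the lid past its balance point, without flinging or forcing it, so that it rests fully open by itself, and leave the other tools where they are.

Things in the scene. Friction and masses are not known exactly. Their poses are not given: they have to be found in the camera images.
- bin: Grey sheet-steel parts bin, bolted to the cabinet top, 150 (its x) x 160 (its y) x 100 mm high. Origin at the centre of its underside; its -x side is the front, +x the hinge side, z up. A fixed grey drum (100 mm diameter, axis along y, centred on the hinge axis, from y = +96 to +143 mm, top 154 mm above the cabinet) on its left holds the counterweight, out of sight and out of reach.
- lid (a joint): Angle of the flat steel lid: 0 shut and level, grows as its lip rises, 1.5 at its open stop (almost upright). Below a balance point it falls shut, above it it sinks open by itself (damped, in up to about 3 s). That point lies between 0.7 and 1.15 rad, different each time (hidden counterweight), so it can only be felt: the push fades and the lid moves on alone.
- lip (a point): Middle of the lid's rolled front edge, at its underside (100 mm above the cabinet when shut); moves with the lid. The lid is 5 mm thick (rolled edge 8 mm), 164 mm wide, too wide to grip across. The lip overhangs the bin's front wall by 40 mm with only the cabinet top beneath, so a fingertip can be put under it from the front with the tool tilted.
- hinge (a point): Point on the hinge axis midway across the bin, fixed to the bin, 103.5 mm above the cabinet; the axis runs along the bin's y, 187 mm from the lip. Lifting at the lip needs under 6 N upward, but a finger that also presses the lip towards the hinge wedges it and the force climbs steeply: give way when the push builds up (the lid must not see over 40 N).
- jar_center (a point): Centre of a loose amber jar with a white cap, 51 mm diameter, 65 mm high, standing on the shut lid (top of the lid 106 mm above the cabinet). This point is half-way up (32.5 mm above its foot); its z axis points to the cap. The cap is fixed. 0.05 to 0.1 kg.
- v_block: Bystander, steel V block 40 x 44 x 30 mm, right of the bin towards the rear. Origin at the centre of its underside.
- wedge: Bystander, yellow-dipped jaw wedge 25 x 109 x 22 mm lying left of the bin. Origin at the centre of its underside.
- pouch: Bystander, mottled brown vinyl gauge pouch 110 x 65 x 26 mm, left of the bin's front. Origin at the centre of its underside.
Things that resemble listed ones, but are neither listed nor needed, are in the scene too. There is more than one size of the part that bears jar_center; the job needs the middle-sized.

How it is judged:
By the outcome, as a careful person would: the job done as asked, in the order asked, and still so for the second after the job is handed in, with the robot touching nothing.
It also fails if it takes over 67 s, if anything falls off the work surface, if the arm or the gripper's body presses on something with over 40 N, if the wrist force passes 120 N, or if a joint passes its speed limit or range.

## Robot

A 7-joint arm with a two-finger parallel gripper is mounted at the origin on a cart in front of the work surface, level with it; the furniture and walls round the work are solid. World frame = base frame: x ahead of the robot, y to its left, z up, the work surface at z = 0. Lengths are in mm, angles in rad, forces in N, time in s.
With the tool pointing down it reaches from about 350 to 900 mm from the base axis. Payload 19.9 kg.
Tool frame: the origin (TCP) lies at the very end of the fingers, on their centre line; the grasp point (between the pads) lies 19 mm behind it; z points along the fingers, y is the line along which they close (so a half turn about z gives the same grasp; the last joint's range is limited). The gripper opens to 85 mm and grips with 20 to 120 N. Pads are 22 mm wide; open, the fingers measure 114 mm over their backs; the gripper's body (76 mm by 85 mm) begins 54 mm behind the grasp point. The pads swing forward as they close: fully open they stand 13 mm farther back than shut.
Start: joints at [1.153, 0.417, -0.01, 1.614, 0.005, 1.111, -0.053], TCP at [229.379, -581.366, 231.26] pointing down, gripper open.
Joint ranges: [-2.81, 2.81], [-0.39, 2.02], [-1.27, 1.25], [0.06, 2.57], [-1.19, 4.33], [0.19, 2], [-2.82, 2.82]. Speed limits (rad/s): [1.89, 1.89, 2.39, 2.39, 3.01, 3.01, 3.01].

## Interface

Orientations are given as a 3x3 rotation matrix whose columns are the frame's x, y, z axes.
In Python, from bench import arm, vision, spotter, current_time_s, current_joint_pos, current_joint_vel, current_joint_efforts, current_tool_pos, current_orientation, current_wrist_force, current_ft_torque, current_opening, current_gripper_force gives the robot as it stands. Calls block until the motion is done:
- arm.goto(position, orientation): joint-space move of the TCP to a pose.
- arm.servo_line(position, ori=None, max_speed=150, f_stop=None): straight line of the TCP; ori=None keeps the orientation; max_speed is the mean speed in mm/s. With f_stop (N) it stops when the force on the tool has changed by that much, and returns True; else False.
- arm.set_joints(angles): joint-space move.
- arm.open_jaws() and arm.close(force=None): open the fingers fully, or close them until they stop; force is the grip in N (None keeps the last).
- arm.hold(seconds).
- arm.inverse_kinematics(position, orientation): joint angles nearest the present ones, or None.
- vision.grab_frame(name): name is "scene" or "top" or "wrist"; returns a dict with "img" (384x512x3 uint8, red, green, blue), "range_z" (384x512 float32, mm along the optical axis (not along the pixel's ray), 0 where there is no reading), "fx", "fy", "cx", "cy" (pixels), "view" (4x4, takes a point from world to camera coordinates); the wrist camera has in their place "tool_from_camera" (4x4, takes a point from camera to tool coordinates, whose origin is the TCP and whose axes are the flange's). Camera axes: x right, y down, z forward; pixel columns grow to the right and rows downward; lengths in mm; the calibration is good to about 2 mm. A picture is of the moment at which its call begins: read the wrist's pose just before it.
A pose or a line that the arm cannot do raises arm.Unreachable and nothing moves.
- arm.sign_off(): hands the job in; it is judged then, once.
Trained networks look in a picture, given as the dict that the camera call returned (one of the last four; its "shot" number tells which), for a name from the list of things; names that differ only in an ending like _2 or _b are one class to them, and where a whole thing is asked for, a point or a joint stands for the part that bears it (a point fixed in the world has none). Each returns a list of dicts, best first, with "confidence" (0 to 1); they miss things now and then, are a little off and sometimes report something else, mostly with a low value. They report only what shows in the picture. A call takes as long as a camera call. They do not tell look-alikes from the thing itself.
- spotter.recognise(picture, label): "bbox" ([left, top, width, height] in pixels, round what is visible of it).
Readings, each from a call of its own:
- current_time_s(): time.
- current_joint_pos(): joint angles.
- current_joint_vel(): joint speeds.
- current_joint_efforts(): joint torques, N m.
- current_tool_pos(): TCP position.
- current_orientation(): TCP orientation.
- current_wrist_force(): force on the tool from outside, world axes, zero at the start.
- current_ft_torque(): the same for the moment, N m.
- current_opening(): opening from 0.0 (shut) to 1.0 (fully open).
- current_gripper_force(): force on a finger pad.
Only numpy, scipy, OpenCV 4.12 (cv2) and the standard library are available. Lean on these libraries where they do the work, as an engineer would, in place of code of your own. Each camera call takes 0.05 s, during which the arm holds its last target. There are 200 camera calls.

## Working session

There is one attempt and no reset: what is moved stays moved. The work goes in short steps, each a Python script; the robot and the scene stay as the last script left them, time stands still between calls to the robot, and variables do not carry over. Pictures are saved under pics/ and viewed, at most 10 in all, crops included, and the job is handed in when it is done.

```bash
mkdir -p pics; ls
cat > h.py <<'E'
import numpy as np, cv2
from bench import *
def world(f,u,v,z=None):
    z=f["range_z"][int(v),int(u)] if z is None else z
    p=np.array([(u-f["cx"])*z/f["fx"],(v-f["cy"])*z/f["fy"],z,1])
    return (np.linalg.inv(f["view"])@p)[:3]
def cloud(f):
    v,u=np.mgrid[0:384,0:512]; z=f["range_z"]
    p=np.stack([(u-f["cx"])*z/f["fx"],(v-f["cy"])*z/f["fy"],z,np.ones_like(z)],-1)
    w=(p@np.linalg.inv(f["view"]).T)[...,:3]; w[z<=0]=np.nan
    return w
E
python3 - <<'E'
from h import *
a=vision.grab_frame("scene");b=vision.grab_frame("top")
np.savez("f0.npz",s=cloud(a),t=cloud(b),si=a["img"],ti=b["img"])
for n,f in(("scene",a),("top",b)):
    for l in("bin","lid","jar_center","v_block","wedge","pouch","lip"):
        for d in spotter.recognise(f,l)[:4]:
            x,y,w,h=d["bbox"];print(n,l,[round(t) for t in d["bbox"]],round(d["confidence"],2),world(f,x+w/2,y+h/2).round())
cv2.imwrite("pics/a.png",np.vstack([a["img"],b["img"]])[:,:,::-1]) if 0 else None
cv2.imwrite("pics/s.png",cv2.resize(a["img"],(800,600))[:,:,::-1]);cv2.imwrite("pics/t.png",cv2.resize(b["img"],(800,600))[:,:,::-1])
print(current_time_s(),current_orientation().round(3))
E
```

```text
pics
scene bin [210, 189, 99, 92] 0.63 [ 673. -240.  103.]
scene lid [206, 205, 85, 41] 0.72 [ 631. -213.  104.]
scene jar_center [226, 194, 18, 26] 0.93 [ 592. -213.  150.]
scene jar_center [174, 261, 12, 22] 0.79 [ 528. -387.   39.]
scene jar_center [147, 228, 30, 36] 0.6 [ 435. -335.   57.]
scene v_block [241, 284, 20, 24] 0.96 [ 718. -379.   28.]
scene wedge [204, 218, 11, 8] 0.46 [ 454. -126.   23.]
scene pouch [205, 218, 11, 12] 0.64 [ 462. -130.   24.]
scene pouch [202, 209, 88, 38] 0.4 [ 630. -223.  101.]
scene pouch [202, 188, 103, 96] 0.38 [ 664. -251.  104.]
scene lip [205, 208, 87, 37] 0.82 [ 632. -219.  104.]
top bin [250, 137, 85, 75] 0.66 [ 626. -163.  107.]
top lid [268, 142, 74, 71] 0.57 [ 618. -201.  103.]
top jar_center [328, 235, 23, 20] 0.59 [ 412. -306.   85.]
top jar_center [296, 183, 17, 11] 0.57 [ 577. -190.  173.]
top jar_center [251, 141, 89, 70] 0.37 [ 621. -171.  110.]
top v_block [340, 149, 19, 16] 0.64 [ 696. -361.   21.]
top wedge [231, 180, 30, 13] 0.72 [598. -15.  25.]
top wedge [251, 202, 35, 36] 0.49 [488. -92.  30.]
top pouch [252, 202, 34, 37] 0.76 [487. -93.  30.]
top pouch [251, 136, 90, 78] 0.27 [ 624. -173.  106.]
top lip [270, 141, 70, 70] 0.92 [ 623. -202.  109.]
0.8 [[ 0.93   0.367 -0.   ]
 [ 0.367 -0.93   0.   ]
 [-0.    -0.    -1.   ]]
```

View pics/s.png

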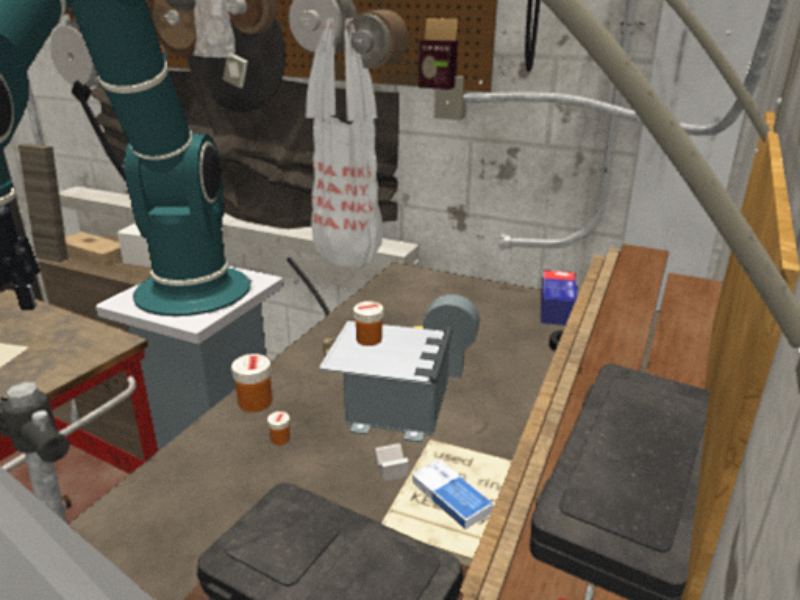

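View pics/t.png

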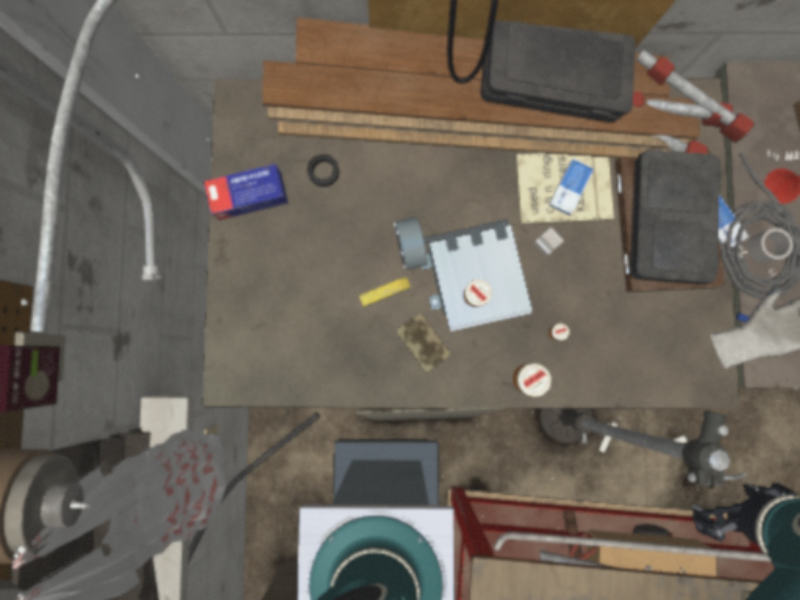

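Candidates for the jar (800x600 scene view): on the lid (369,322), a large one (252,382) and a small one (279,427) standing on the cabinet. By description it is the middle-sized one on the lid. The lid front faces the robot, the drum is at (452,325), the V block is at (392,460), and the wedge and pouch are left of the bin. Next: measure the poses and check a close crop.

Run:
```python
from h import *
d=np.load("f0.npz")
for k in "st":
    w=d[k]; im=d[k+"i"].astype(int)
    reg=(w[...,0]>480)&(w[...,0]<780)&(w[...,1]>-340)&(w[...,1]<-50)
    m=reg&(abs(w[...,2]-106)<8)&(im.min(-1)>150)&(np.ptp(im,axis=-1)<40)
    P=w[m]; c,s,a=cv2.minAreaRect(P[:,:2].astype(np.float32)); 
    print(k,m.sum(),"lid",np.round(c),np.round(s),a,cv2.boxPoints((c,s,a)).round(0).tolist(),np.median(P[:,2]))
    j=reg&(w[...,2]>163)&(w[...,2]<180); Q=w[j]; print("jar top n",j.sum(),Q.mean(0).round(1),cv2.minEnclosingCircle(Q[:,:2].astype(np.float32)),np.ptp(Q,axis=0).round())
    j=reg&(w[...,2]>118)&(w[...,2]<163)&(w[...,0]<650); Q=w[j];print("jar body",Q.mean(0).round(1),Q.min(0).round(),Q.max(0).round())
    # obstacles
    for n,(x0,x1,y0,y1) in dict(left=(380,720,-140,30),right=(350,760,-420,-240)).items():
        o=(w[...,0]>x0)&(w[...,0]<x1)&(w[...,1]>y0)&(w[...,1]<y1)&(w[...,2]>10)&(w[...,2]<160)
        nn,lab,st,_=cv2.connectedComponentsWithStats(o.astype(np.uint8))
        for i in range(1,nn):
            if st[i,4]>25: R=w[lab==i]; print(n,st[i,4],R.min(0).round(),R.max(0).round())
    print("table edge x",np.nanmin(w[...,0][(abs(w[...,2])<6)&(w[...,1]>-300)&(w[...,1]<-100)]))
t=d["ti"];s=d["si"]
A=cv2.resize(s[170:320,130:330],(533,400));B=cv2.resize(t[120:270,220:370],(400,400))
cv2.imwrite("pics/c.png",cv2.resize(np.hstack([A,B]),(800,343))[:,:,::-1])
```

```text
s 1781 lid [ 617. -200.] [178. 181.] 12.932450294494629 [[510.0, -132.0], [551.0, -308.0], [724.0, -268.0], [683.0, -92.0]] 105.43905612317303
jar top n 159 [ 586.7 -199.5  169. ] ((583.4921264648438, -194.70584106445312), 26.776403427124023) [48. 48.  9.]
jar body [ 594.1 -204.5  140.1] [ 567. -219.  118.] [650. -63. 163.]
left 1040 [ 573. -140.   10.] [720.  27. 155.]
left 48 [ 434. -139.   14.] [465. -92.  29.]
right 2566 [ 538. -306.   10.] [ 736. -240.  110.]
right 750 [ 391. -347.   10.] [ 452. -281.   86.]
right 222 [ 501. -395.   10.] [ 534. -361.   47.]
right 134 [ 747. -419.   25.] [ 760. -306.   30.]
right 324 [ 679. -394.   10.] [ 737. -336.   32.]
table edge x -145.1446013940406
t 2638 lid [ 617. -207.] [179. 164.] 12.93461799621582 [[511.0, -147.0], [548.0, -307.0], [723.0, -267.0], [686.0, -107.0]] 106.69441709993089
jar top n 234 [ 580.6 -193.5  171.1] ((580.874755859375, -193.6062774658203), 25.143489837646484) [47. 49. 14.]
jar body [626.3 -99.  130.8] [ 558. -198.  118.] [650. -52. 160.]
left 897 [ 547. -139.   10.] [720. -36. 159.]
left 233 [569. -66.  10.] [627.  30.  28.]
left 640 [ 432. -137.   19.] [549. -43.  33.]
right 182 [ 744. -419.   11.] [ 760. -305.   37.]
right 918 [ 535. -303.   90.] [ 732. -240.  114.]
right 175 [ 677. -389.   10.] [ 732. -336.   36.]
right 107 [ 498. -393.   12.] [ 530. -361.   52.]
right 408 [ 385. -346.   11.] [ 447. -281.   90.]
table edge x -29.577156568487396
```

View pics/c.png

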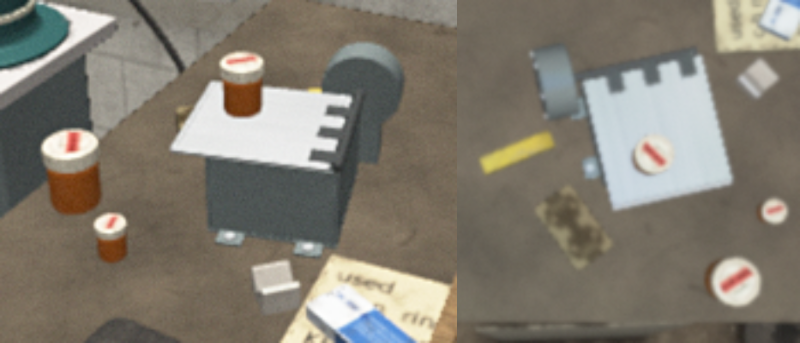

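The crop shows the jar on the lid is between the other two in size. The lid's front edge midpoint is at about (529.5,-227) and the bin yaw is 0.2257. The spot right of the bin at (615,-385) is free.

```bash
cat >> h.py <<'E'
yaw=0.2257; bx=np.array([np.cos(yaw),np.sin(yaw),0]); by=np.array([-np.sin(yaw),np.cos(yaw),0]); ez=np.array([0,0,1.])
lip=np.array([529.5,-227,100.]); hinge=lip+187*bx; hinge[2]=103.5
def ori(phi,flip=1):  # tilt phi from straight down toward bin +x
    z=np.sin(phi)*bx-np.cos(phi)*ez; y=-by*flip; return np.stack([np.cross(y,z),y,z],1)
E
python3 - <<'E'
from h import *
R=ori(0)
arm.goto([582,-194,250],R)
arm.servo_line([582,-194,122],R,max_speed=100,f_stop=6)
print(current_tool_pos(),current_wrist_force())
arm.close(20); print("open",current_opening(),current_gripper_force())
f=current_wrist_force()
arm.servo_line([582,-194,200],max_speed=60)
print(current_wrist_force()-f,current_opening(),current_time_s())
np.savez("wt.npz",i=0)
a=vision.grab_frame("scene"); cv2.imwrite("pics/l.png",cv2.resize(a["img"][130:310,130:370],(800,600))[:,:,::-1])
q=current_joint_pos()
for fl in(1,-1):
  for ph in(45,55,60,65,70,75,80): 
    print(fl,ph,[None if (j:=arm.inverse_kinematics(lip+30*by+dx*bx+[0,0,dz],ori(np.radians(ph),fl))) is None else np.round(j,2).tolist() for dx,dz in((-60,-25),(12,-20))])
E
```

```text
[ 582.3173145  -194.11819321  122.61465499] [ 0.03869668 -0.28189006  0.05060805]
open 0.5767950517212174 20.206218400890066
[-0.59324865 -0.30741943 -4.55255045] 0.5731172533439071 6.0083
1 45 [[1.48, 0.63, -0.87, 2.36, 4.27, 0.22, 1.46], [1.22, 0.6, -0.75, 2.27, 4.15, 0.23, 1.43]]
1 55 [[1.76, 0.95, -1.1, 2.39, 3.67, 0.2, 2.33], [1.57, 0.95, -1.09, 2.31, 3.35, 0.24, 2.52]]
1 60 [[1.81, 1.05, -1.1, 2.39, 3.75, 0.23, 2.35], [1.61, 1.04, -1.1, 2.32, 3.5, 0.3, 2.48]]
1 65 [[1.87, 1.17, -1.1, 2.39, 3.84, 0.25, 2.38], [1.66, 1.14, -1.1, 2.32, 3.62, 0.34, 2.47]]
1 70 [[1.92, 1.3, -1.11, 2.39, 3.95, 0.25, 2.39], [1.7, 1.25, -1.1, 2.32, 3.73, 0.37, 2.48]]
1 75 [[0.24, 1.1, 0.71, 2.42, 4.05, 1.94, 1.37], [-0.08, 1.23, 0.89, 2.36, 3.75, 1.99, 1.04]]
1 80 [[0.41, 1.07, 0.53, 2.39, 4.1, 1.92, 1.51], [0.07, 1.16, 0.71, 2.34, 3.81, 1.98, 1.21]]
-1 45 [[1.48, 0.63, -0.87, 2.36, 4.27, 0.22, -1.68], [1.22, 0.6, -0.75, 2.27, 4.15, 0.23, -1.72]]
-1 55 [[1.76, 0.95, -1.1, 2.39, 3.67, 0.2, -0.82], [1.61, 1.02, -1.16, 2.31, 3.01, 0.23, -0.24]]
-1 60 [[1.68, 0.9, -0.94, 2.4, 4.1, 0.38, -1.22], [1.5, 0.91, -0.95, 2.32, 3.83, 0.39, -1.08]]
-1 65 [[1.36, 0.77, -0.52, 2.41, 4.26, 0.79, -1.44], [1.22, 0.78, -0.58, 2.34, 4.08, 0.74, -1.41]]
-1 70 [[1.18, 0.79, -0.3, 2.41, 4.28, 1.04, -1.45], [1.02, 0.78, -0.32, 2.34, 4.11, 1.01, -1.48]]
-1 75 [[1.31, 0.89, -0.41, 2.39, 4.32, 1.05, -1.36], [0.85, 0.83, -0.13, 2.34, 4.11, 1.24, -1.5]]
-1 80 [[0.41, 1.07, 0.53, 2.39, 4.1, 1.92, -1.63], [0.73, 0.9, 0.02, 2.33, 4.1, 1.46, -1.51]]
```

View pics/l.png

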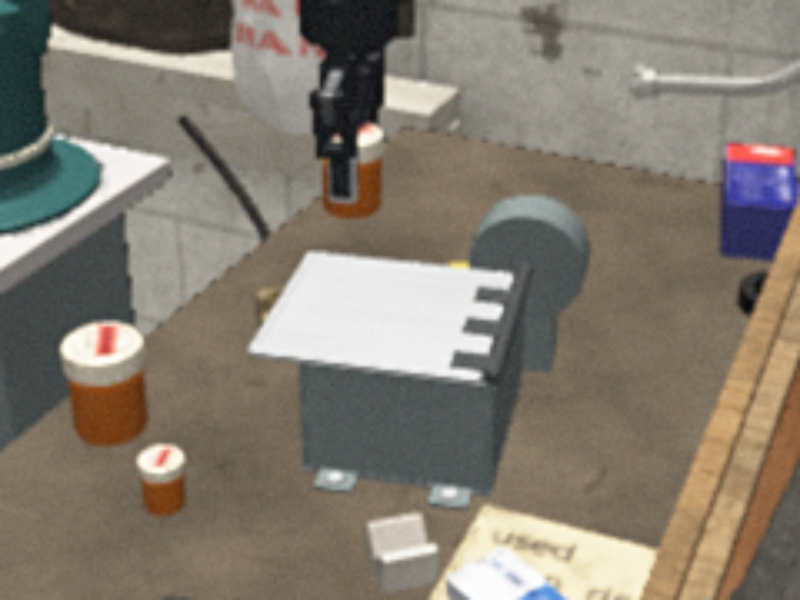

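The jar hangs upright in the fingers at crop (352,175), clear of the shut lid. Place it now.

```bash
cat >> h.py <<'E'
def ori2(phi,h,flip=-1):
    b=np.array([np.cos(h),np.sin(h),0]); z=np.sin(phi)*b-np.cos(phi)*ez; y=flip*np.cross(b,ez); return np.stack([np.cross(y,z),y,z],1)
def path(th,ins=14,off=16,yb=30):
    d=-np.cos(th)*bx+np.sin(th)*ez; n=-np.sin(th)*bx-np.cos(th)*ez
    return hinge+(187-ins)*d+(3.5+off)*n+yb*by
E
python3 - <<'E'
from h import *
arm.servo_line([615,-385,200],max_speed=150)
arm.servo_line([615,-385,30],max_speed=90)
arm.hold(0.3)
hit=arm.servo_line([615,-385,15],max_speed=15,f_stop=2.5)
print(hit,current_tool_pos(),current_wrist_force())
arm.open_jaws()
arm.servo_line([615,-385,120],max_speed=100)
arm.close(20)
arm.goto([480,-220,330],ori(0))
a=vision.grab_frame("scene"); w=cloud(a)
Q=w[(abs(w[...,0]-615)<45)&(abs(w[...,1]+385)<40)&(w[...,2]>55)&(w[...,2]<90)]; print("jar top",Q.mean(0).round(1),Q[:,2].max(),len(Q))
cv2.imwrite("pics/p.png",cv2.resize(a["img"][130:310,130:370],(800,600))[:,:,::-1])
print(current_time_s(),current_joint_pos().round(2),current_wrist_force())
for h in(.226,.1,0,-.15,-.3):
  for p0,p1 in((60,40),(70,45),(80,50)):
    out=[]
    for th in(-1,0,.6,1.25):
      T=path(0)-60*bx-10*ez if th<0 else path(th); ph=p0 if th<0 else p0+(p1-p0)*th/1.25
      out.append(None if (j:=arm.inverse_kinematics(T,ori2(np.radians(ph),h))) is None else np.round(j,1).tolist())
    print(h,p0,*out)
E
```

```text
True [ 615.00666841 -385.03643074   16.35483633] [-0.99762166 -0.85918111  6.96258705]
jar top [ 619.  -389.3   62.8] 67.08556981746574 270
14.3 [ 0.58  0.17 -0.24  1.72  0.04  1.26 -1.01] [-0.04733931  0.44690281  0.22625781]
0.226 60 [1.8, 1.1, -1.1, 2.4, 3.7, 0.2, -0.7] [1.6, 1.0, -1.1, 2.3, 3.5, 0.3, -0.7] None [1.3, 0.4, -1.1, 2.0, -0.0, 0.4, 2.2]
0.226 70 [1.9, 1.3, -1.1, 2.4, 3.9, 0.3, -0.7] [-0.2, 1.3, 1.1, 2.4, 3.7, 2.0, -2.3] [1.5, 0.6, -1.1, 2.3, 4.2, 0.3, -1.7] [1.3, 0.4, -1.1, 2.0, -0.3, 0.3, 2.5]
0.226 80 [0.4, 1.1, 0.5, 2.4, 4.1, 1.9, -1.7] [0.1, 1.1, 0.7, 2.3, 3.8, 2.0, -1.9] [1.6, 0.7, -1.1, 2.3, 4.1, 0.4, -1.5] None
0.1 60 [1.7, 1.0, -1.1, 2.4, 3.4, 0.4, -0.5] [1.6, 1.0, -1.1, 2.4, 3.3, 0.5, -0.6] [1.3, 0.4, -0.9, 2.3, 4.1, 0.2, -2.0] [1.1, 0.3, -0.9, 2.0, -0.1, 0.3, 2.1]
0.1 70 [1.7, 1.2, -1.0, 2.4, 3.8, 0.6, -0.7] [0.9, 0.8, -0.3, 2.4, 3.9, 1.1, -1.4] [1.5, 0.6, -1.1, 2.3, 3.7, 0.3, -1.4] [1.1, 0.3, -0.9, 2.0, -0.5, 0.2, 2.5]
0.1 80 [1.7, 1.3, -0.8, 2.4, 4.1, 0.8, -0.9] [1.4, 1.1, -0.8, 2.4, 4.0, 0.9, -1.0] [1.5, 0.7, -1.1, 2.4, 3.6, 0.5, -1.2] None
0 60 [1.5, 0.9
[... 646 characters left out ...]
2.5, 3.4, 1.2, -1.3] [1.3, 0.5, -1.1, 2.4, 3.0, 0.5, -1.0] [1.2, 0.3, -1.0, 2.1, 1.1, 0.2, 0.6]
-0.15 80 [1.5, 1.3, -0.8, 2.5, 3.7, 1.2, -0.7] [0.5, 0.9, -0.1, 2.5, 3.5, 1.6, -1.4] [0.6, 0.4, -0.2, 2.5, 3.4, 0.8, -1.6] [1.3, 0.4, -1.2, 2.1, 1.8, 0.3, 0.0]
-0.3 60 [1.5, 1.1, -1.2, 2.6, 2.9, 1.1, -0.4] [0.6, 0.6, -0.3, 2.5, 3.1, 1.0, -1.3] [0.6, 0.2, -0.3, 2.4, 2.9, 0.3, -1.3] [0.7, 0.2, -0.5, 2.0, 0.7, 0.3, 0.8]
-0.3 70 None [0.5, 0.8, -0.2, 2.5, 3.1, 1.3, -1.4] [0.5, 0.3, -0.3, 2.4, 3.0, 0.6, -1.4] [1.0, 0.3, -0.9, 2.1, 1.3, 0.3, 0.3]
-0.3 80 [1.4, 1.4, -0.8, 2.6, 3.6, 1.4, -0.6] [0.3, 0.9, -0.1, 2.5, 3.1, 1.7, -1.5] [0.5, 0.4, -0.3, 2.5, 3.0, 0.8, -1.4] [0.9, 0.2, -0.9, 2.2, 1.8, 0.3, -0.2]
```

View pics/p.png

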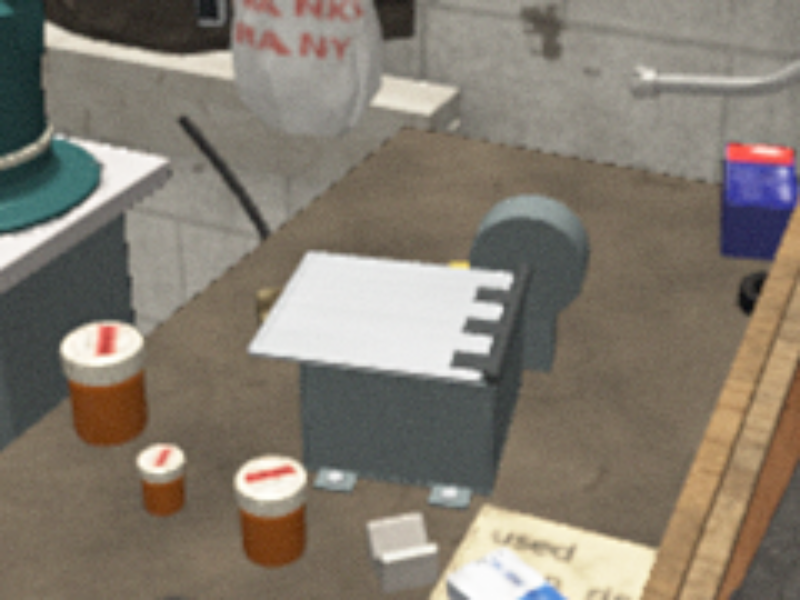

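The jar stands upright at crop (270,510), the lid is shut and the bystanders have not moved. Next: re-orient the tool high above the lip and check the IK chain from there.

Run:
```python
from h import *
R=ori2(np.radians(70),-0.05)
for P in([470,-195,300],[500,-195,330],[450,-195,280]):
    j=arm.inverse_kinematics(P,R); print(P,None if j is None else np.round(j,2))
    if j is not None and j[4]>2: break
arm.goto([470,-195,400],ori2(np.radians(20),-0.05)) if 0 else None
if j is not None and j[4]>2:
    arm.goto(P,R); print(current_time_s(),current_tool_pos(),current_wrist_force())
    for h in(-.05,.05):
      for p0,p1 in((65,65),(70,60),(70,70),(75,65)):
        out=[]
        for th in(-1,0,.4,.8,1.25):
          T=path(0)-45*bx-12*ez if th<0 else path(th); ph=p0 if th<0 else p0+(p1-p0)*th/1.25
          out.append(None if (j:=arm.inverse_kinematics(T,ori2(np.radians(ph),h))) is None else np.round(j,2).tolist())
        print(h,p0,p1,*out)
```

```text
[470, -195, 300] [ 0.49 -0.04  0.17  2.57  4.04  0.76 -2.06]
17.7667 [ 470.14362745 -195.16132323  300.1934093 ] [ 0.27598234  0.47154776 -0.43813942]
-0.05 65 65 [1.1, 0.77, -0.5, 2.51, 3.63, 1.01, -1.2] [0.97, 0.72, -0.49, 2.45, 3.53, 0.97, -1.26] [0.47, 0.45, 0.04, 2.48, 3.66, 0.95, -1.7] [0.41, 0.29, 0.03, 2.42, 3.68, 0.75, -1.82] [0.37, 0.24, -0.03, 2.29, 3.64, 0.56, -1.87]
-0.05 70 60 [1.13, 0.86, -0.49, 2.51, 3.69, 1.13, -1.15] [1.05, 0.83, -0.54, 2.46, 3.58, 1.08, -1.17] [0.54, 0.47, -0.03, 2.48, 3.64, 0.99, -1.65] [0.41, 0.27, 0.03, 2.41, 3.7, 0.7, -1.84] [0.37, 0.21, -0.04, 2.25, 3.76, 0.42, -2.0]
-0.05 70 70 [1.13, 0.86, -0.49, 2.51, 3.69, 1.13, -1.15] [1.05, 0.83, -0.54, 2.46, 3.58, 1.08, -1.17] [0.74, 0.53, -0.24, 2.49, 3.61, 1.05, -1.52] [0.43, 0.35, 0.02, 2.45, 3.63, 0.91, -1.75] [0.38, 0.28, -0.04, 2.33, 3.57, 0.72, -1.79]
-0.05 75 65 [1.24, 0.99, -0.56, 2.49, 3.76, 1.19, -1.03] [1.06, 0.91, -0.52, 2.45, 3.64, 1.21, -1.13] [0.85, 0.57, -0.35, 2.49, 3.6, 1.07, -1.44] [0.43, 0.33, 0.02, 2.44, 3.64, 0.86, -1.77] [0.37, 0.24, -0.03, 2.29, 3.64, 0.56, -1.87]
0.05 65 65 [1.
[... 211 characters left out ...]
-2.03]
0.05 70 60 [1.12, 0.83, -0.41, 2.47, 3.88, 1.08, -1.26] [0.96, 0.78, -0.37, 2.42, 3.78, 1.07, -1.34] [0.48, 0.49, 0.11, 2.45, 3.85, 1.04, -1.76] [0.43, 0.29, 0.08, 2.38, 3.93, 0.75, -1.96] [0.41, 0.23, -0.02, 2.23, 4.06, 0.49, -2.19]
0.05 70 70 [1.12, 0.83, -0.41, 2.47, 3.88, 1.08, -1.26] [0.96, 0.78, -0.37, 2.42, 3.78, 1.07, -1.34] [0.5, 0.53, 0.11, 2.46, 3.83, 1.14, -1.72] [0.45, 0.37, 0.09, 2.41, 3.84, 0.95, -1.84] [0.41, 0.3, 0.01, 2.3, 3.81, 0.76, -1.92]
0.05 75 65 [1.15, 0.91, -0.4, 2.45, 3.94, 1.19, -1.21] [1.08, 0.88, -0.47, 2.41, 3.82, 1.14, -1.22] [0.56, 0.56, 0.04, 2.46, 3.82, 1.17, -1.67] [0.44, 0.35, 0.09, 2.41, 3.86, 0.9, -1.87] [0.4, 0.26, 0.01, 2.27, 3.91, 0.62, -2.03]
```

```bash
cat > lift.py <<'E'
from h import *
H=0.05
def O(th): return ori2(np.radians(70-5*th/1.25),H)
def step(th,ins,off,sp,fs): return arm.servo_line(path(th,ins,off),O(th),max_speed=sp,f_stop=fs)
E
python3 - <<'E'
from lift import *
R=O(0)
arm.servo_line(path(0,14,26)-45*bx+120*ez,R,max_speed=150)
arm.servo_line(path(0,14,26)-45*bx,R,max_speed=150)
print(current_time_s(),current_joint_pos().round(2))
print("fwd",arm.servo_line(path(0,14,26),R,max_speed=80,f_stop=5)); arm.hold(.2)
f0=current_wrist_force();np.save("f0.npy",f0)
print("up",step(0,14,6,15,2.5),current_tool_pos(),f0.round(2),current_wrist_force()-f0)
off=path(0,14,0)[2]-current_tool_pos()[2];print("off",off,current_time_s())
th,ins=0,14.
for i in range(5):
    th+=.03; s=step(th,ins,off,25,10); f=current_wrist_force()-f0
    print(round(th,2),s,"in %.1f lat %.1f up %.1f"%(f@bx,f@by,f[2]),round(current_time_s(),2),(current_tool_pos()-path(th,ins,off)).round(1))
    if s or np.linalg.norm(f)>15: break
np.save("st.npy",[th,ins,off])
a=vision.grab_frame("scene"); cv2.imwrite("pics/u.png",cv2.resize(a["img"][130:310,130:370],(800,600))[:,:,::-1])
E
```

```text
19.5917 [ 0.59  0.79  0.14  2.48  3.88  1.38 -1.56]
fwd False
up False [ 536.42535141 -194.61557278   93.90872294] [ 0.11 -0.24  0.05] [ 0.43883123  0.15553167 -2.41899583]
off 6.091277061947778 21.9917
0.03 False in -1.1 lat 0.9 up -1.9 22.35 [0.  0.  0.3]
0.06 False in -1.3 lat 0.6 up -2.0 22.71 [0.  0.  0.3]
0.09 False in -0.3 lat 0.2 up -2.0 23.07 [0.1 0.  0.3]
0.12 False in -0.6 lat 0.6 up -1.9 23.43 [0.  0.  0.3]
0.15 False in 0.4 lat 0.5 up -2.6 23.78 [0.  0.  0.3]
```

View pics/u.png

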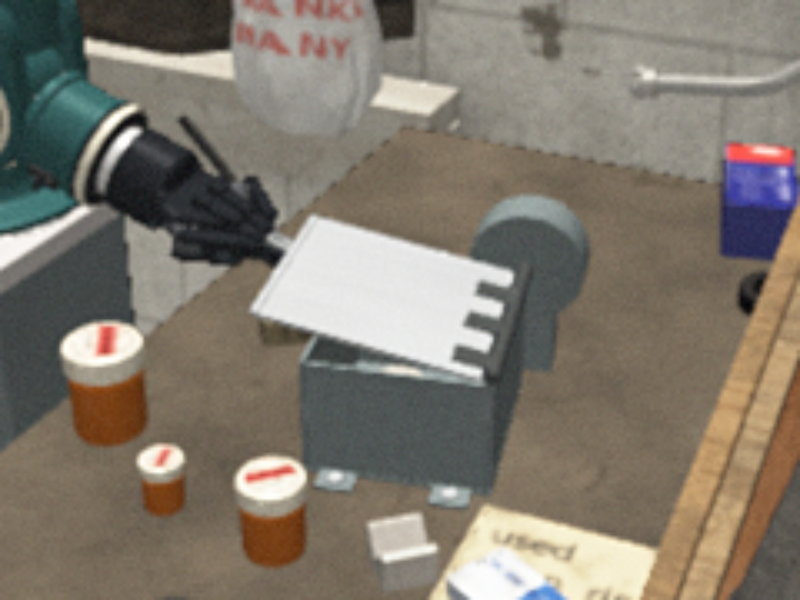

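The finger is under the lip at crop (290,245), and the lid rises smoothly with about 2 N and no wedging. Continue with give-way.

Run:
```python
from lift import *
f0=np.load("f0.npy"); th,ins,off=np.load("st.npy"); free=0
while th<1.25:
    th+=.04; s=step(th,ins,off,35,8); f=current_wrist_force()-f0
    n=f@(np.sin(th)*bx+np.cos(th)*ez); a=f@(np.cos(th)*bx-np.sin(th)*ez)
    print(round(th,2),s,"push %.1f inward %.1f lat %.1f"%(-n,-a,f@by),round(current_time_s(),2))
    if np.linalg.norm(f)>10: ins-=2; th-=.04; print("give way",ins)
    if np.linalg.norm(f)>25 or ins<2: break
    free=free+1 if th>.7 and abs(n)<.7 else 0
    if free>=4: break
np.save("st.npy",[th,ins,off])
a=vision.grab_frame("scene"); cv2.imwrite("pics/v.png",cv2.resize(a["img"][110:320,130:410],(800,600))[:,:,::-1])
```

```text
0.19 False push 1.5 inward -0.1 lat 0.3 24.18
0.23 False push 0.8 inward 0.1 lat 1.1 24.53
0.27 False push 2.2 inward -0.6 lat 0.9 24.88
0.31 False push 2.1 inward -1.1 lat -0.0 25.23
0.35 False push 2.2 inward -0.2 lat -0.6 25.58
0.39 False push 0.9 inward -1.9 lat 0.5 25.93
0.43 False push 0.4 inward -1.2 lat -0.3 26.28
0.47 False push 0.5 inward -1.1 lat 0.2 26.63
0.51 False push 1.7 inward -0.3 lat -0.3 26.98
0.55 False push 1.1 inward -0.6 lat 0.2 27.33
0.59 False push 1.0 inward -0.4 lat 0.0 27.68
0.63 False push 1.6 inward -1.2 lat -0.2 28.03
0.67 False push 1.4 inward -0.3 lat 0.2 28.38
0.71 False push 1.7 inward -1.0 lat -0.6 28.73
0.75 False push 0.5 inward -0.4 lat -0.1 29.08
0.79 False push 0.1 inward -0.7 lat 0.0 29.43
0.83 False push 0.9 inward -0.4 lat 0.9 29.78
0.87 False push 1.2 inward -0.1 lat 0.3 30.13
0.91 False push -0.3 inward 0.5 lat 0.7 30.48
0.95 False push 0.4 inward 0.3 lat -0.5 30.83
0.99 False push 0.9 inward -0.2 lat -0.3 31.18
1.03 False push 0.2 inward 0.2 lat 1.0 31.53
1.07 False push -0.3 inward 0.0 lat -0.4 31.88
1.11 False push 0.1 inward -1.0 lat 0.4 32.23
1.15 False push -0.0 inward -0.8 lat 0.5 32.58
```

View pics/v.png

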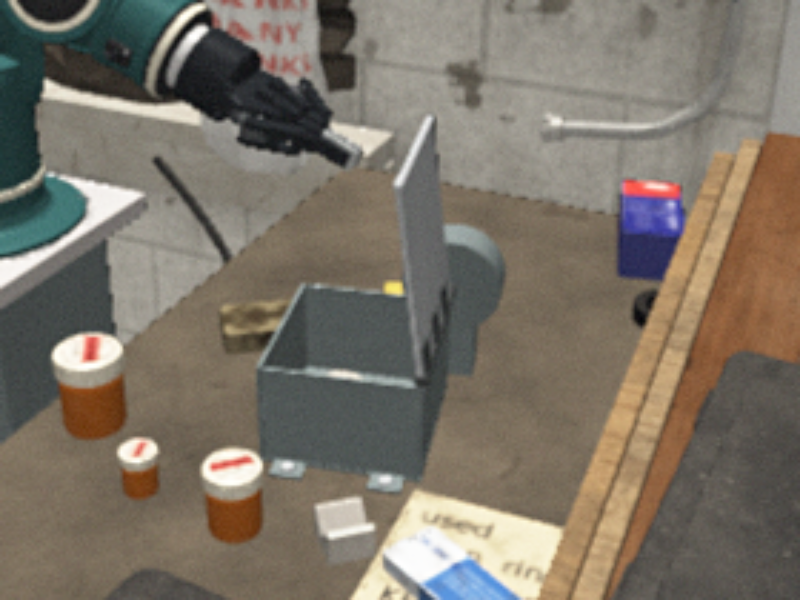

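The lid has left the finger (tip at crop (355,155)) and is nearly upright, with its top edge at (430,120). Back the tool away, wait, and confirm the angle has settled.

Run:
```python
from lift import *
arm.servo_line(current_tool_pos()-70*bx,max_speed=80); arm.hold(3)
for k in range(2):
    a=vision.grab_frame("scene"); w=cloud(a)
    r=(w-hinge)@np.stack([bx,by,ez],1)
    q=r[(abs(r[...,1])<75)&(r[...,2]>40)&(r[...,0]>-70)&(r[...,0]<60)&(r[...,2]<200)]
    p=np.polyfit(q[:,2],q[:,0],1); print("lid angle",np.pi/2+np.arctan(p[0]),len(q),q[:,2].max())
    arm.hold(.5)
Q=w[(abs(w[...,0]-615)<45)&(abs(w[...,1]+385)<40)&(w[...,2]>55)&(w[...,2]<90)]; print("jar top",Q.mean(0).round(1))
print(current_time_s(),current_wrist_force())
cv2.imwrite("pics/z.png",cv2.resize(a["img"][110:320,130:410],(800,600))[:,:,::-1])
```

```text
lid angle 1.4941027914444969 624 187.24477488907183
lid angle 1.4941854642115888 622 187.48051238604222
jar top [ 619.1 -389.3   62.9]
37.7583 [ 0.25092918 -0.21839114 -0.21323155]
```

View pics/z.png

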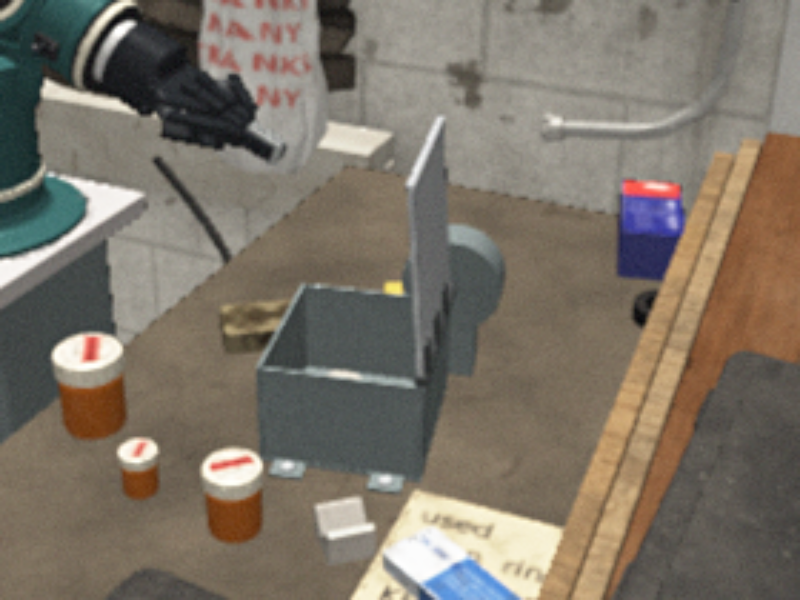

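The lid is at its open stop (1.494 rad, steady), the jar is upright at crop (232,495), and the arm is clear of everything.

```bash
python3 -c "
from bench import arm
print(arm.sign_off())"
```

```text
the job is handed in; nothing more can be done
None
```

The job is handed in at about 38 s: the jar stands upright on the cabinet top right of the bin, the lid rests open by itself at about 1.49 rad, and the other tools were not moved.

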